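# Grade valve balls on the sorting ramp

## Robot

A 7-joint arm with a two-finger parallel gripper is mounted at the origin on the work surface; the furniture and walls round the work are solid. World frame = base frame: x ahead of the robot, y to its left, z up, the work surface at z = 0. Lengths are in m, angles in rad, forces in N, time in s.
With the tool pointing down it reaches from about 0.4 to 0.9 m from the base axis. Payload 5.6 kg.
Tool frame: the origin (TCP) lies midway between the tips of the shut fingers; the grasp point (between the pads) lies 19 mm behind it; z points along the fingers, y is the line along which they close (so a half turn about z gives the same grasp; the last joint's range is limited). The gripper opens to 92 mm and grips with 3 to 60 N. Pads are 20 mm wide; open, the fingers measure 128 mm over their backs; the gripper's body (75 mm by 189 mm) begins 69 mm behind the grasp point.
Start: joints at [1.136, 0.468, -0.012, 1.603, 0.006, 1.071, -0.056], TCP at [0.248, -0.601, 0.215] pointing down, gripper open.
Joint ranges: [-2.53, 2.53], [-0.31, 2.02], [-1.57, 1.55], [0.28, 2.44], [-1.29, 4.43], [0.15, 1.84], [-2.92, 2.92]. Speed limits (rad/s): [2.57, 2.57, 3.14, 3.14, 3.14, 3.14, 3.14].

## Interface

Orientations are given as a unit quaternion [w, x, y, z].
In Python, from cell import arm gives the robot as it stands. The module is installed in compiled form; this text tells all that it offers. Calls block until the motion is done:
- arm.movep(position, orientation): joint-space move of the TCP to a pose.
- arm.move_linear(position, ori=None, vel=0.15): straight line of the TCP; ori=None keeps the orientation; vel is the mean speed in m/s.
- arm.set_joints(angles): joint-space move.
- arm.command_gripper(opening): finger opening in m; the grip force is fixed at half the most; returns when the fingers have stopped.
- arm.pause(seconds).
- arm.ik(position, orientation): joint angles nearest the present ones, or None.
- arm.observe(): the state.
- arm.snapshot(name): name is "scene" or "side" or "wrist"; returns a dict with "img" (420x560x3 uint8, red, green, blue), "intrinsics" (3x3 intrinsics, pixels), "k1" (the pictures are not rectified: a ray, as slopes to the right and down, at radius r is drawn at 1 + k1 r^2 times it, then the intrinsics apply), "cam_to_world" (4x4, takes a point from camera to world coordinates); the wrist camera has in their place "hand_eye" (4x4, takes a point from camera to tool coordinates, whose origin is the TCP and whose axes are the flange's). Camera axes: x right, y up, looking along -z (the intrinsics and any distortion apply to the point x, -y, -z); pixel columns grow to the right and rows downward; lengths in m; the calibration is good to about 2 mm. A picture is of the moment at which its call begins: read the wrist's pose just before it. There is no depth.
A pose or a line that the arm cannot do raises arm.MotionError and nothing moves.
- arm.finish_job(): hands the job in; it is judged then, once.
The state is a dict: "t": time; "qpos": joint angles; "dq": joint speeds; "joint_efforts": joint torques, N m; "position": TCP position; "eef_rot": TCP orientation; "ft_force": force on the tool from outside, world axes, zero at the start; "ft_torque": the same for the moment, N m; "opening": finger opening in m; "grasp_force": force on a finger pad.
Only numpy, scipy, OpenCV 4.12 (cv2) and the standard library are available. Lean on these libraries where they do the work, as an engineer would, in place of code of your own. Each camera call takes 0.05 s, during which the arm holds its last target. There are 200 camera calls.

## Task

Grade the three valve balls: lift the orange scoop by its crossbar, carry it level to the sorting ramp and tip the balls gently into the upper end of the chute, so that each rolls down and drops into the pocket for its own size; do not touch the balls with the gripper. Then stand the empty scoop upright on the bench beside the ramp and let go. Leave the roll of blue tape where it is.

Things in the scene. Friction and masses are not known exactly. Their poses are not given: they have to be found in the camera images.
- sorter: Fixed sorting ramp: a straight aluminium V chute (88 mm wide, sides at 35 degrees) on a plywood base 300 x 76 mm; origin on the bench below chute_head. The chute falls 14 degrees toward -x (roughly to the robot); base from 58 mm on +x to 242 mm on -x. A ball let go in the closed head rolls down and drops through the first slot wider than itself. Highest part: rims at the +x end, 157 mm above the bench.
- chute_head (a point): Middle of the chute's closed upper section (head), on the bottom line of the V, 115 mm above the bench; axes as the sorter's. The head reaches 50 mm each way along the chute, its rims are 31 mm above the bottom line, a stop at its +x end 18 mm. Tip the balls in here: further down they can fall into a wrong pocket.
- scoop_grip (a point): Centre of the scoop's black crossbar, 88 mm above the scoop's underside; the bar is 14 mm (x) x 52 mm (y) x 24 mm (z), with free space under it down to the balls (tops 44 mm above the underside at most). Scoop axes: -x to the open pouring lip, +x to the closed back, z up when level.
- scoop_lip (a point): Bottom of the scoop's pouring lip, over which the balls leave: 60 mm in front (-x) of the crossbar's centre and 78 mm below it. The trough is level but its last 34 mm rise at 8 degrees to the lip, so the balls stay in while it is level; tipped lip-down past 8 degrees they roll out, by 20 to 28 degrees all of them; tipped fast they shoot out.
- scoop: Loose orange and aluminium scoop, a V trough with 40 mm high side walls, 54 mm wide (y), 123 mm long (60 mm ahead of the crossbar, 63 mm behind), 0.15 to 0.25 kg and about 0.1 kg of balls. Origin at the centre of its underside, below the crossbar; axes as scoop_grip's. It starts on the bench left or right of the ramp.
- ball_small_center (a point): Centre of the small brass ball, diameter 16 mm, loose; it starts in the scoop, the three in one row of random order.
- pocket_small (a point): Middle of the floor of the small ball's pocket: under the 19 mm slot, nearest the head, marked by brass-coloured tags. The pocket is 60 to 65 mm long, 60 mm wide and 45 mm deep below the chute's bottom line, with clear sides. Axes as chute_head's.
- ball_medium_center (a point): Centre of the medium steel ball, diameter 24 mm, loose; it starts in the scoop, the three in one row of random order.
- pocket_medium (a point): Middle of the floor of the medium ball's pocket: under the 27 mm slot, middle, marked by dark steel tags. The pocket is 60 to 65 mm long, 60 mm wide and 45 mm deep below the chute's bottom line, with clear sides. Axes as chute_head's.
- ball_large_center (a point): Centre of the large white plastic ball, diameter 34 mm, loose; it starts in the scoop, the three in one row of random order.
- pocket_large (a point): Middle of the floor of the large ball's pocket: under the 40 mm slot, lowest, marked by white tags. The pocket is 60 to 65 mm long, 60 mm wide and 45 mm deep below the chute's bottom line, with clear sides. Axes as chute_head's.
- tape_roll: Roll of blue tape lying flat, 100 mm across, 24 mm high, origin under its centre; a bystander that may stand on either side of the ramp.
Not all that is in view belongs to the job. What is shaped like the scoop but green is not meant.

How it is judged:
By the outcome, as a careful person would: the job done as asked, in the order asked, and still so for the second after the job is handed in, with the robot touching nothing.
It also fails if it takes over 67 s, if anything falls off the work surface, if the arm or the gripper's body presses on something with over 40 N, if the wrist force passes 120 N, or if a joint passes its speed limit or range.

## Working session

There is one attempt and no reset: what is moved stays moved. The work goes in short steps, each a Python script; the robot and the scene stay as the last script left them, time stands still between calls to the robot, and variables do not carry over. Pictures are saved under pics/ and viewed, at most 10 in all, crops included, and the job is handed in when it is done.

```bash
mkdir -p pics
cat > h.py <<'E'
import numpy as np, cv2, pickle
from cell import arm
def snap(n,f):
    o=arm.observe(); s=arm.snapshot(n); s['o']=o
    cv2.imwrite(f'pics/{f}.png',s['img'][:,:,::-1]); pickle.dump(s,open(f'{f}.pkl','wb')); return s
def load(f): return pickle.load(open(f'{f}.pkl','rb'))
def R(q):
    from scipy.spatial.transform import Rotation as T
    return T.from_quat(np.r_[q[1:],q[0]]).as_matrix()
def c2w(s):
    if 'cam_to_world' in s: return np.array(s['cam_to_world'])
    M=np.eye(4); M[:3,:3]=R(s['o']['eef_rot']); M[:3,3]=s['o']['position']; return M@np.array(s['hand_eye'])
def ray(s,uv):
    K=np.array(s['intrinsics']); d=cv2.undistortPoints(np.array([[uv]],float),K,np.array([s['k1'],0,0,0.]))[0,0]
    M=c2w(s); v=M[:3,:3]@np.array([d[0],-d[1],-1]); return M[:3,3],v/np.linalg.norm(v)
def onz(s,uv,z):
    o,v=ray(s,uv); return o+v*(z-o[2])/v[2]
def tri(rs):
    A=0;b=0
    for o,v in rs:
        P=np.eye(3)-np.outer(v,v); A=A+P; b=b+P@o
    return np.linalg.solve(A,b)
def proj(s,p):
    M=np.linalg.inv(c2w(s)); c=M[:3,:3]@p+M[:3,3]; a=np.array([c[0],-c[1]])/-c[2]
    a=a*(1+s['k1']*(a@a)); K=np.array(s['intrinsics']); return K[:2,:2]@a+K[:2,2]
E
python3 - <<'E'
from h import *
a=snap('scene','sc');b=snap('side','sd')
for s in (a,b): print(s['k1'],np.round(c2w(s),3).tolist(), np.array(s['intrinsics']).tolist())
o=arm.observe(); print(o['position'],o['eef_rot'],o['opening'],o['t'])
E
```

```text
0.0213820555507159 [[-0.471, 0.436, -0.767, -0.628], [-0.882, -0.23, 0.411, 0.571], [0.003, 0.87, 0.493, 0.848], [0.0, 0.0, 0.0, 1.0]] [[466.35975084215914, 0.0, 280.74750752747383], [0.0, 466.35975084215914, 206.36589990653815], [0.0, 0.0, 1.0]]
-0.09385132734821669 [[0.99, 0.086, -0.115, 0.41], [-0.144, 0.605, -0.783, -0.862], [0.002, 0.791, 0.612, 0.747], [0.0, 0.0, 0.0, 1.0]] [[423.6705732587647, 0.0, 275.92841659990466], [0.0, 423.6705732587647, 204.67385826816792], [0.0, 0.0, 1.0]]
[ 0.24795623 -0.60028987  0.21373257] [-7.61699037e-04  9.80877385e-01  1.94625092e-01 -2.19411309e-04] 0.09193554763366403 0.1
```

View pics/sc.png

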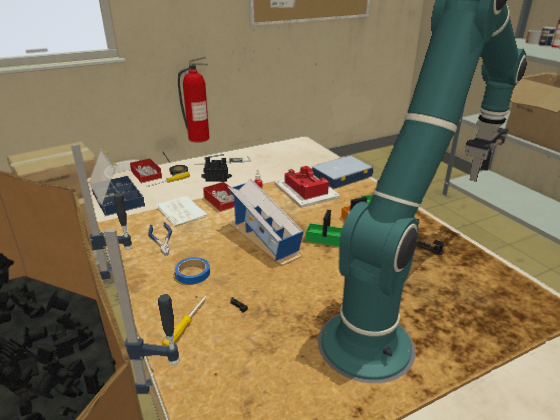

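View pics/sd.png

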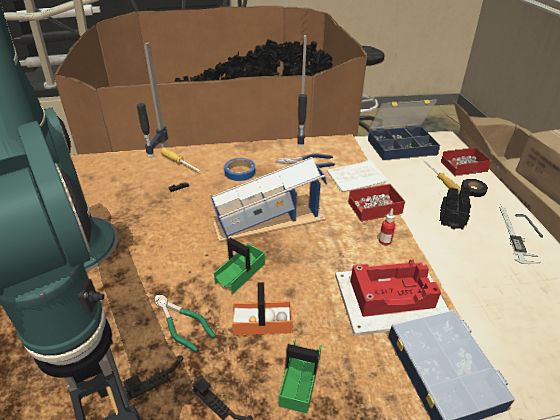

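The side view shows the orange scoop with its black crossbar at (262,315) and the ramp at (268,200). Could be mistaken for the scoop: green scoops at (240,265) and (300,375), the red fixture at (395,290) and the red bins at (376,201) and (466,160). I choose the orange one at (262,315). Next I'll take wrist views of it and the ramp.

Run:
```python
from h import *
b=load('sd')
p=onz(b,(262,318),0.03); r=onz(b,(268,200),0.11); print(p,r, onz(b,(241,172),0.02))
for e in [(b,(240,262)),(b,(300,375))]: print(onz(*e,0.03))
q=np.array([0,1,0,0.])
print(np.round(arm.snapshot('wrist')['hand_eye'],3).tolist())
for n,(x,y,z) in dict(w1=(p[0]-.07,p[1],.36),w2=(r[0]-.07,r[1],.46)).items():
    try:
        arm.movep([x,y,z],q); snap('wrist',n); print(arm.observe()['position'],arm.observe()['t'])
    except arm.MotionError as e: print(n,e)
cv2.imwrite('pics/w12.png',cv2.resize(np.hstack([load('w1')['img'],load('w2')['img']])[:,:,::-1],(800,300),interpolation=cv2.INTER_AREA))
cv2.imwrite('pics/w1b.png',cv2.resize(load('w1')['img'][:,:,::-1],(800,600)))
```

```text
[ 0.4613321  -0.31976223  0.03      ] [ 0.51288464 -0.02588432  0.11      ] [0.46268175 0.24789182 0.02      ]
[ 0.4291358  -0.15190673  0.03      ]
[ 0.51505    -0.45820331  0.03      ]
[[-0.0, 0.967, 0.254, 0.071], [1.0, 0.0, -0.0, -0.001], [-0.001, 0.254, -0.967, -0.17], [0.0, 0.0, 0.0, 1.0]]
[ 0.39067223 -0.32077716  0.35936192] 1.5083
[ 0.44285388 -0.02760927  0.45929704] 2.7583
```

View pics/w12.png

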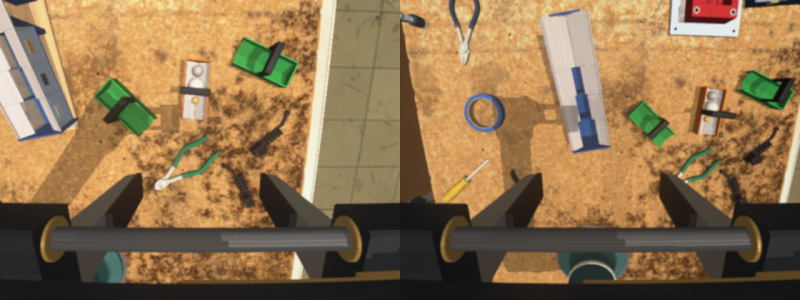

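w12 left: the orange scoop is at about (196,90), with balls on both sides of the crossbar and green scoops at (125,105) and (263,62). w12 right: the ramp runs from (565,15), its head, to (590,150). The tape is at (485,112). I'll check both in close crops.

Run:
```python
from h import *
a=load('w1')['img'][70:180,215:345]; b=load('w2')['img'][0:220,170:320]
A=cv2.resize(a,None,fx=3.2,fy=3.2,interpolation=cv2.INTER_CUBIC); B=cv2.resize(b,None,fx=2.6,fy=2.6,interpolation=cv2.INTER_CUBIC)
H=max(len(A),len(B)); c=np.zeros((H,A.shape[1]+B.shape[1],3),np.uint8); c[:len(A),:A.shape[1]]=A; c[:len(B),A.shape[1]:]=B
print(c.shape,A.shape); cv2.imwrite('pics/cr.png',c[:,:,::-1])
```

```text
(572, 806, 3) (352, 416, 3)
```

View pics/cr.png

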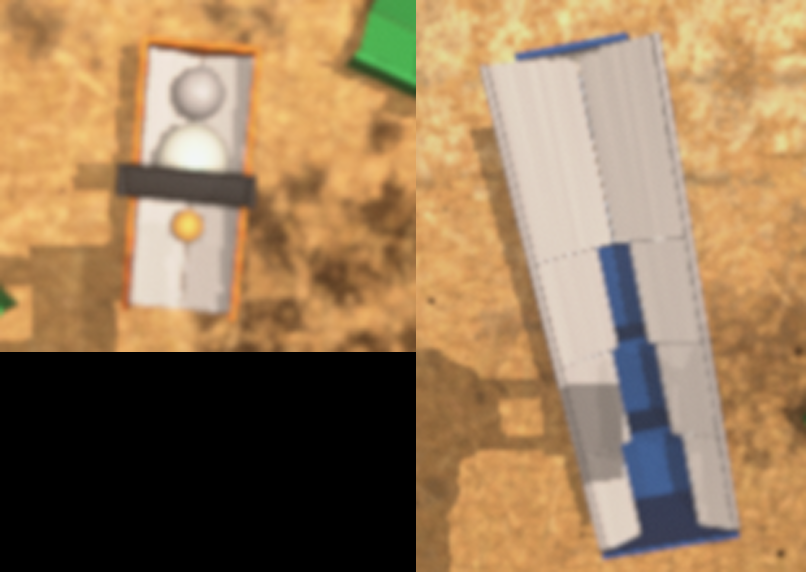

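The close crop confirms the orange scoop. Its open lip faces the robot, with balls in the order small, large, medium from the lip. The crossbar runs from (120,180) to (254,190) in the crop. The ramp's slot starts at (613,243), and the rim corners are (484,67), (658,35), (603,550) and (738,530).

Run:
```python
from h import *
w1,w2,sd,sc=map(load,('w1','w2','sd','sc'))
c1=lambda u,v:(u/3.2+215,v/3.2+70); c2=lambda u,v:((u-416)/2.6+170,v/2.6)
# bar mask in w1
g=w1['img'].astype(int); m=np.zeros(g.shape[:2],np.uint8); m[115:140,248:300]=(g[115:140,248:300].max(2)<80)
n,l,st,ce=cv2.connectedComponentsWithStats(m); k=1+st[1:,4].argmax(); ys,xs=np.where(l==k)
r=cv2.minAreaRect(np.c_[xs,ys].astype(np.float32)); bx=cv2.boxPoints(r); print('bar',ce[k],r)
for p in bx: print(' ',np.round(onz(w1,p,.100),4))
print('barc',onz(w1,ce[k],.094))
for n,p in dict(bl=(145,40),br=(257,50),ll=(125,305),lr=(235,318)).items():print(n,[np.round(onz(w1,c1(*p),z),4)[:2] for z in(.04,.05)])
d=np.diff
print('slot',onz(w2,c2(614,243),.103))
E1=[onz(w2,c2(484,67),.155),onz(w2,c2(658,35),.155)]
print('rim hi',E1,np.linalg.norm(E1[1]-E1[0]))
zl=.155-.28*np.sin(np.radians(14))
E2=[onz(w2,c2(603,550),zl),onz(w2,c2(738,530),zl)]
print('rim lo',E2,np.linalg.norm(E2[1]-E2[0]), np.linalg.norm(E1[0]-E2[0]))
a=(E1[0]+E1[1]-E2[0]-E2[1]); print('yaw',np.degrees(np.arctan2(a[1],a[0])),'mid hi',(E1[0]+E1[1])/2,'lo',(E2[0]+E2[1])/2)
j=np.hstack([cv2.resize(sd['img'][140:260,195:345],(450,360)),cv2.resize(sd['img'][270:345,220:305],(350,309))[:0] if 0 else np.zeros((360,340,3),np.uint8)])
s=cv2.resize(sd['img'][270:345,220:305],(340,300)); j[:300,450:]=s
cv2.imwrite('pics/sdcr.png',j[:,:,::-1])
```

```text
bar [286.7804878  131.02439024] ((286.10858154296875, 131.6040802001953), (6.592192649841309, 14.866067886352539), 70.34617614746094)
  [ 0.4568 -0.3161  0.1   ]
  [ 0.463 -0.334  0.1  ]
  [ 0.4553 -0.3369  0.1   ]
  [ 0.449  -0.3189  0.1   ]
barc [ 0.45667826 -0.32743128  0.094     ]
bl [array([ 0.5232, -0.2908]), array([ 0.5219, -0.2914])]
br [array([ 0.5189, -0.3403]), array([ 0.5177, -0.3399])]
ll [array([ 0.4062, -0.2795]), array([ 0.4073, -0.2804])]
lr [array([ 0.4  , -0.331]), array([ 0.4013, -0.3308])]
slot [0.5640224  0.02620631 0.103     ]
rim hi [array([0.645554  , 0.08519074, 0.155     ]), array([ 0.65960823, -0.00385203,  0.155     ])] 0.09014508131451998
rim lo [array([0.37321521, 0.04057028, 0.08726187]), array([ 0.38650358, -0.04854647,  0.08726187])] 0.09010202503403093 0.2841616719260283
yaw 9.299499847483427 mid hi [0.65258111 0.04066936 0.155     ] lo [ 0.37985939 -0.00398809  0.08726187]
```

View pics/sdcr.png

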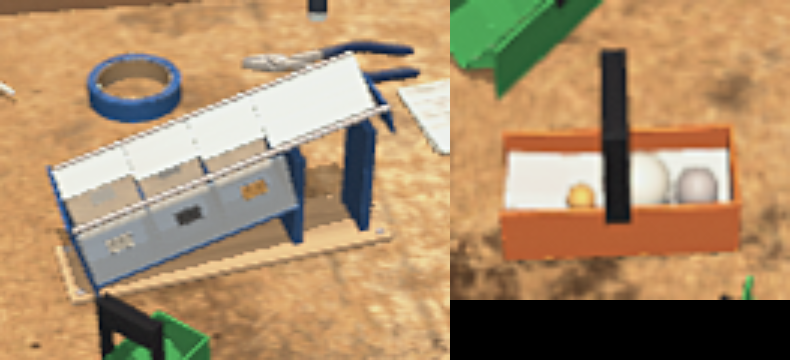

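The side crop shows the scoop's lip on its left (-x) and box sides with a flat bottom; the ramp's yaw is about 9°. Next step: refine the bar, find free space for the final placement, and check IK over the whole plan.

```bash
cat >> h.py <<'E'
from scipy.spatial.transform import Rotation as T
SG=-1
def tool(grip,yaw,tilt,sg=None):
    """TCP pose for bar centre 'grip'; scoop yaw, lip-down tilt, degrees"""
    Rs=T.from_euler('z',yaw,degrees=True)*T.from_euler('y',-tilt,degrees=True)
    Rt=Rs*T.from_euler('z',90*(sg or SG),degrees=True)*T.from_euler('x',180,degrees=True)
    q=Rt.as_quat(); return np.array(grip)+.019*Rt.as_matrix()[:,2], np.r_[q[3],q[:3]]
def fromlip(lip,yaw,tilt):
    Rs=T.from_euler('z',yaw,degrees=True)*T.from_euler('y',-tilt,degrees=True)
    return np.array(lip)+Rs.apply([.060,0,.078])
RY=9.3; HEAD=np.array([.612,.034,.115]); RX=np.array([np.cos(np.radians(RY)),np.sin(np.radians(RY)),0])
def lip(dx,z): p=HEAD+RX*dx; p[2]=z; return p
E
python3 - <<'E'
from h import *
w1,w2,sd,sc=map(load,('w1','w2','sd','sc'))
c1=lambda u,v:(u/3.2+215,v/3.2+70)
print('bar',onz(w1,c1(187,186),.1))
# side view bar: ends of top face
f=lambda u,v:((u-450)/4+220,v/4+270)
print('side bar ends', onz(sd,f(612,50),.1),onz(sd,f(618,132),.1))
for n,p in dict(plate=(340,300),plate2=(338,272),bottle=(386,243),green1=(265,262),green1b=(255,282),g0=(215,287),bin=(349,203)).items(): print(n,np.round(onz(sd,p,0 if n!='green1' else .03),3))
for sg in (1,-1):
  for g,y,t in [((.46,-.31,.088),-5.3,0),((.46,-.31,.3),-5.3,0)]+[(fromlip(lip(.025,z),RY,t),RY,t) for z,t in((.2,0),(.158,10),(.158,30),(.158,35))]+[((.57,-.12,.089),RY,0)]:
    j=arm.ik(*tool(g,y,t,sg)); print(sg,t,None if j is None else np.round(j,2))
E
```

```text
bar [ 0.46038612 -0.31026134  0.1       ]
side bar ends [ 0.46379498 -0.28490481  0.1       ] [ 0.46056422 -0.33750578  0.1       ]
plate [ 0.643 -0.273  0.   ]
plate2 [ 0.66  -0.189  0.   ]
bottle [ 0.81  -0.108  0.   ]
green1 [ 0.488 -0.16   0.03 ]
green1b [ 0.46  -0.192 -0.   ]
g0 [ 0.366 -0.195 -0.   ]
bin [0.762 0.071 0.   ]
1 0 [ 0.64  0.51 -0.13  1.94  0.1   0.7   0.35]
1 0 [ 0.61  0.25 -0.09  1.76  0.03  1.13  0.42]
1 0 [ 0.21  0.57 -0.5   1.4   0.28  1.24 -0.15]
1 10 [ 0.25  0.48 -0.5   1.62  0.29  0.93 -0.17]
1 30 [ 0.33  0.28 -0.5   1.97  0.27  0.41 -0.17]
1 35 [ 0.34  0.24 -0.49  2.05  0.29  0.28 -0.2 ]
1 0 [ 0.39  0.57 -0.32  1.86  0.25  0.75  0.11]
-1 0 [ 0.62  0.51 -0.1   1.94  0.08  0.7  -2.77]
-1 0 [ 0.61  0.25 -0.1   1.76  0.03  1.13 -2.73]
-1 0 [-0.67  0.64  0.89  1.47 -0.5   1.28 -2.71]
-1 10 [-0.59  0.48  0.66  1.68 -0.39  0.93 -2.78]
-1 30 [-0.67  0.26  0.67  2.03 -0.52  0.43 -2.61]
-1 35 [-0.68  0.22  0.67  2.11 -0.67  0.31 -2.46]
-1 0 [-0.18  0.57  0.43  1.9  -0.34  0.75 -2.54]
```

```bash
sed -i 's/^SG=-1/SG=1/' h.py
python3 - <<'E'
from h import *
B=np.array([.461,-.3105,0]); up=lambda z:B+[0,0,z]
arm.movep(*tool(up(.24),-5,0)); arm.command_gripper(.06)
p,q=tool(up(.088),-5,0); arm.move_linear(p,q,.15)
arm.command_gripper(0.0); o=arm.observe(); print(o['opening'],o['grasp_force'],o['ft_force'])
arm.move_linear(*tool(up(.12),-5,0),.05); o=arm.observe(); print(o['opening'],o['ft_force'],o['ft_torque'],o['t'])
s=snap('side','lift'); v=proj(s,up(.09)).astype(int); print(v)
c=s['img'][max(v[1]-75,0):v[1]+75,v[0]-100:v[0]+100]; cv2.imwrite('pics/liftc.png',cv2.resize(c[:,:,::-1],None,fx=3,fy=3))
E
```

```text
0.013506521111350147 29.99929189682007 [ 1.37655041 -0.33111117 -0.01362347]
0.013584727189128959 [ 0.31478234  0.19005663 -2.87305746] [-0.01616359 -0.0280227   0.02777139] 7.8333
[260 295]
```

View pics/liftc.png

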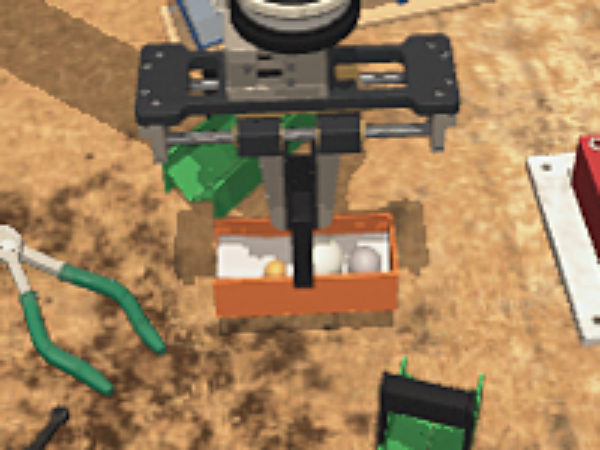

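The scoop is held level at (305,260) in the crop with all three balls still in it. Now I'll carry it over to the ramp.

Run:
```python
from h import *
arm.move_linear(*tool((.461,-.3105,.31),-5,0),.12)
arm.move_linear(*tool(fromlip(lip(.025,.225),RY,0),RY,0),.12)
arm.move_linear(*tool(fromlip(lip(.025,.180),RY,0),RY,0),.08)
o=arm.observe(); print(o['t'],o['ft_force'],o['opening'])
s=snap('side','hov'); s2=snap('scene','hov2'); L=lip(.025,.18); print(proj(s,L),proj(s2,L))
out=[]
for k in(s,s2):
    v=proj(k,L).astype(int); out.append(cv2.resize(k['img'][v[1]-60:v[1]+60,v[0]-65:v[0]+65],None,fx=3,fy=3,interpolation=cv2.INTER_CUBIC))
cv2.imwrite('pics/hovc.png',np.hstack(out)[:,:,::-1])
```

```text
14.0417 [ 0.1424512   0.07746515 -2.57978707] 0.013834886786041348
[312.713734   158.97825439] [241.51284599 178.01165963]
```

View pics/hovc.png

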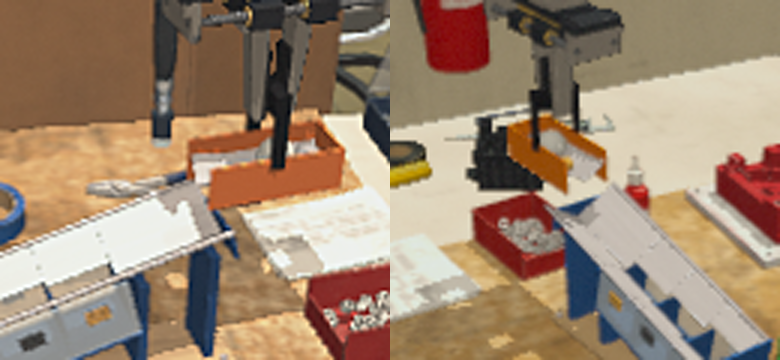

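The hover view agrees with the calibration: the lip is at the crop centre, over the upper head and clear of the rims. I'll pour slowly.

Run:
```python
from h import *
arm.move_linear(*tool(fromlip(lip(.025,.168),RY,4),RY,4),.03)
arm.move_linear(*tool(fromlip(lip(.025,.158),RY,7),RY,7),.03)
print(arm.observe()['t'],arm.observe()['ft_force'])
for t in np.arange(9,31.1,2):
    arm.move_linear(*tool(fromlip(lip(.025,.158),RY,t),RY,t),.012); arm.pause(.5)
    o=arm.observe(); print(t,round(o['t'],2),np.round(o['ft_force'],2),np.round(o['ft_torque'],3))
s=snap('side','po'); s2=snap('scene','po2'); L=lip(-.02,.14)
out=[]
for k in(s,s2):
    v=proj(k,L).astype(int); out.append(cv2.resize(k['img'][v[1]-60:v[1]+60,v[0]-65:v[0]+65],None,fx=3,fy=3,interpolation=cv2.INTER_CUBIC))
cv2.imwrite('pics/poc.png',np.hstack(out)[:,:,::-1])
```

```text
15.0083 [-1.44917672  0.01541593 -2.61180845]
9.0 15.9 [-0.21  0.26 -2.11] [-0.029  0.132  0.008]
11.0 16.79 [-0.13  0.37 -2.4 ] [-0.097  0.195  0.01 ]
13.0 17.68 [ 0.63 -1.52 -1.75] [-0.096  0.253 -0.001]
15.0 18.57 [-1.1   0.65 -2.05] [-0.069  0.228  0.063]
17.0 19.47 [ 0.52 -0.98 -1.82] [-0.103  0.329 -0.029]
19.0 20.36 [ 1.12  1.26 -1.21] [-0.131  0.393  0.012]
21.0 21.25 [-0.04 -1.44 -0.97] [-0.126  0.438 -0.029]
23.0 22.14 [-1.13 -0.15 -1.82] [-0.094  0.416 -0.047]
25.0 23.03 [ 0.33 -0.13 -1.78] [-0.13   0.486 -0.038]
27.0 23.93 [-0.22  0.48 -1.02] [-0.148  0.522  0.008]
29.0 24.82 [-0.94  0.08 -1.37] [-0.163  0.623  0.004]
31.0 25.71 [-0.34  0.21 -1.39] [-0.157  0.611 -0.014]
```

View pics/poc.png

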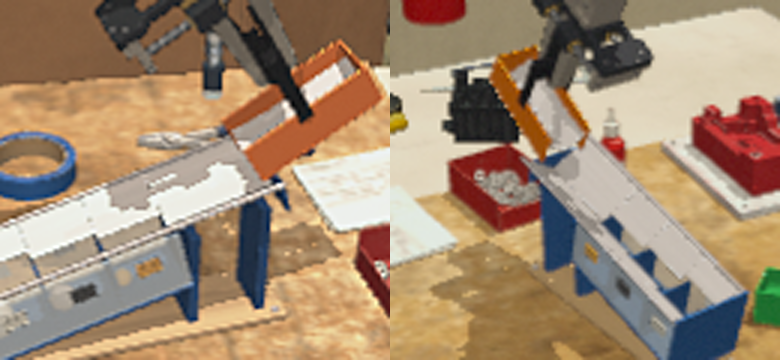

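Run:
```python
from h import *
arm.move_linear(*tool(fromlip(lip(.035,.22),RY,25),RY,25),.08)
arm.move_linear(*tool(fromlip(lip(.035,.24),RY,0),RY,0),.1)
arm.move_linear(*tool((.585,-.115,.30),RY,0),.15)
s=snap('side','pk'); s2=snap('scene','pk2')
print(arm.observe()['t'],arm.observe()['ft_force'],arm.observe()['opening'])
out=[]
for k in(s,s2):
    v=proj(k,lip(-.10,.09)).astype(int); out.append(cv2.resize(k['img'][v[1]-50:v[1]+50,v[0]-50:v[0]+50],(400,400),interpolation=cv2.INTER_CUBIC))
cv2.imwrite('pics/pkc.png',np.hstack(out)[:,:,::-1])
```

```text
29.0167 [-0.24842295 -0.7755551  -0.95086129] 0.013672963289688766
```

View pics/pkc.png

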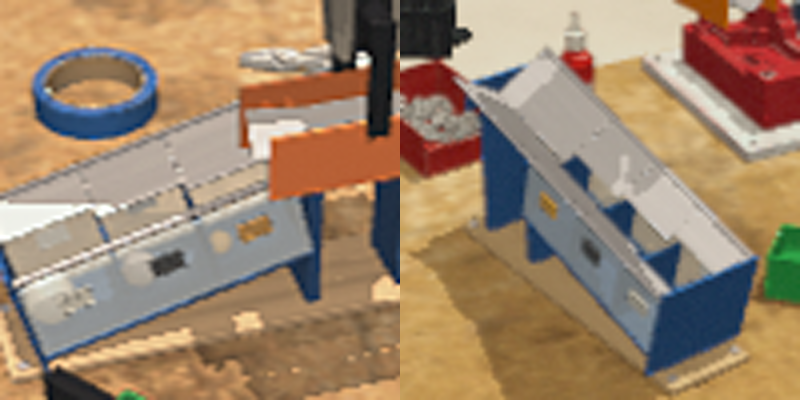

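Through the clear side, one ball is visible in each pocket: small (220,240), medium (137,263) and large (45,300). The size order is right. Now I'll place the scoop.

Run:
```python
from h import *
P=lambda z:(.585,-.115,z)
arm.move_linear(*tool(P(.105),RY,0),.12)
for z in np.arange(.100,.0845,-.0015):
    arm.move_linear(*tool(P(z),RY,0),.02); f=arm.observe()['ft_force'][2]
    if f>2: break
print('z',z,f)
arm.command_gripper(.05); arm.pause(.3)
arm.move_linear(*tool(P(.25),RY,0),.12)
arm.movep(*tool((.461,-.31,.34),RY,0)); arm.pause(.3)
s=snap('side','fin'); o=arm.observe(); print(o['t'],o['ft_force'])
cv2.imwrite('pics/finc.png',cv2.resize(s['img'][130:340,170:450][:,:,::-1],(800,600),interpolation=cv2.INTER_CUBIC))
```

```text
z 0.0865 10.226764363805353
37.2667 [ 0.37762133 -0.47004602 -0.06468978]
```

View pics/finc.png

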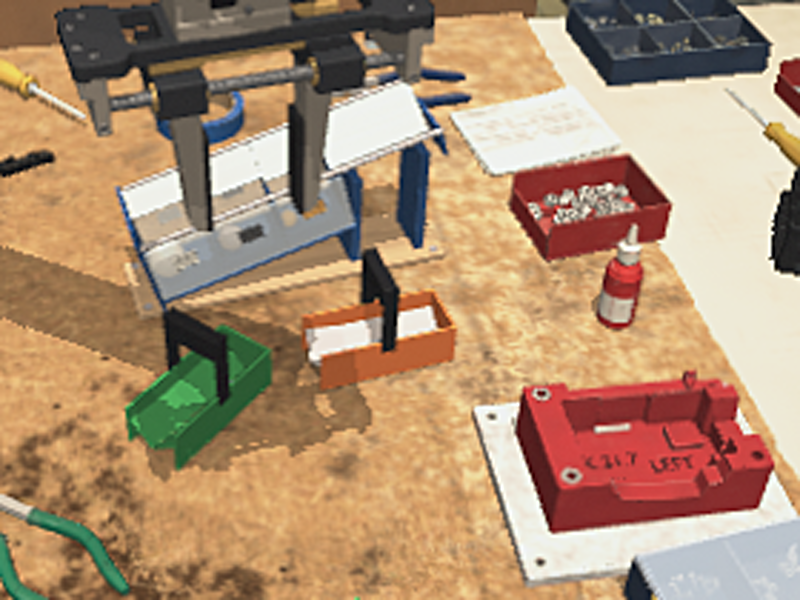

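The empty scoop stands upright beside the ramp at (380,340). The balls are in their pockets, the tape has not moved, and the gripper is clear.

```bash
python3 -c "
from cell import arm
print(arm.finish_job())"
```

```text
the job is handed in; nothing more can be done
None
```

The job is handed in: each of the three balls is in the pocket for its size, the empty orange scoop stands upright beside the ramp, and the tape roll was not touched (about 37 s of the 67 s used).

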